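# Wind the glue timer on the stone slab and start it

### The arm

A 6-joint arm with a two-finger parallel gripper is mounted at the origin on the work surface. World frame = base frame: x ahead of the robot, y to its left, z up, the work surface at z = 0. Lengths are in m, angles in rad, forces in N, time in s.
With the tool pointing down it reaches from about 0.375 to 0.975 m from the base axis. Payload 3.8 kg.
Tool frame: the origin (TCP) lies midway between the tips of the shut fingers; the grasp point (between the pads) lies 19 mm behind it; z points along the fingers, y is the line along which they close (so a half turn about z gives the same grasp; the last joint's range is limited). The gripper opens to 85 mm and grips with 20 to 120 N. Pads are 22 mm wide; open, the fingers measure 114 mm over their backs; the gripper's body (76 mm by 85 mm) begins 54 mm behind the grasp point. The pads swing forward as they close: fully open they stand 13 mm farther back than shut.
Start: joints at [1.118, 0.264, 1.604, -0, 1.274, -0.037], TCP at [0.273, 0.617, 0.231] pointing down, gripper open.
Joint ranges: [-2.63, 2.63], [-0.94, 2.18], [0.31, 2.57], [-1.31, 4.45], [0, 2.66], [-2.55, 2.55]. Speed limits (rad/s): [2.57, 2.57, 3.14, 3.14, 3.14, 3.14].

### API

Orientations are given as a rotation vector (axis times angle).
In Python, from workcell import status, read_camera, workorder, masks_of gives the robot as it stands.
- The arm moves only by the tool drive_tool, never from a script. Its argument "rows" is a list of rows, each a list of 7 numbers: the turn, a rotation vector about the tool's x, y, z in degrees, then the shift along the tool's x, y, z in m, then the opening, from 0 (shut) to 1 (fully open). In form: [[ax, ay, az, tx, ty, tz, claw], ...]. A call has 1 to 8 rows; each row shifts and turns the commanded pose from where the row before left it, along the tool's axes as they then stand; what a row does not reach is not made up. A row lasts 1/12 s, in which the tool goes at most 41.7 mm and 7.16 degrees, less where a joint would pass 70% of its speed; a pose out of reach is approached as far as the arm can. A call is refused whole if a number of a shift passes 0.0417 or a number of a turn 7.16, either way. A call with a gripper value outside its range is refused whole. The fingers move at their own pace and stop on an object; "force" is the grip in N (left out, the last holds). Time passes only in rows, so rows that do not move let the fingers close. It gives the time, the measured TCP pose, the force, the opening and the grip force at its end, in the units of the state.
- status.read_state(): the state, without advancing time (a new reading comes with each control period).
- read_camera(name): name is "scene" or "side" or "wrist"; returns a dict with "color" (400x640x3 uint8, red, green, blue), "intrinsics" (3x3 intrinsics, pixels), "D" ([k1, k2, p1, p2, k3] as OpenCV has them; the pictures are not rectified), "world_from_camera" (4x4, takes a point from camera to world coordinates); the wrist camera has in their place "mount" (4x4, takes a point from camera to tool coordinates, whose origin is the TCP and whose axes are the flange's). Camera axes: x right, y up, looking along -z (the intrinsics and any distortion apply to the point x, -y, -z); pixel columns grow to the right and rows downward; lengths in m; the calibration is good to about 2 mm. A picture is of the moment at which its call begins: read the wrist's pose just before it. There is no depth.
- workorder.finish_job(): hands the job in; it is judged then, once.
Trained networks look in a picture, given as the dict that the camera call returned (one of the last four; its "shot" number tells which), for a name from the list of things; names that differ only in an ending like _2 or _b are one class to them, and where a whole thing is asked for, a point or a joint stands for the part that bears it (a point fixed in the world has none). Each returns a list of dicts, best first, with "score" (0 to 1); they miss things now and then, are a little off and sometimes report something else, mostly with a low value. They report only what shows in the picture. A call takes as long as a camera call. They do not tell look-alikes from the thing itself.
- masks_of(picture, name): "mask" (400x640 bool, what is visible of it) and "bbox" ([left, top, right, bottom] in pixels, round what is visible of it).
The state is a dict: "time": time; "q": joint angles; "joint_vel": joint speeds; "joint_torque": joint torques, N m; "tool_pos": TCP position; "tcp_rot": TCP orientation; "wrist_force": force on the tool from outside, world axes, zero at the start; "torque": the same for the moment, N m; "width": opening from 0.0 (shut) to 1.0 (fully open); "grip_force": force on a finger pad.
Only numpy, scipy, OpenCV 4.12 (cv2) and the standard library are available. Lean on these libraries where they do the work, as an engineer would, in place of code of your own. Each camera call takes 0.05 s, during which the arm holds its last target. There are 200 camera calls.

### The job

The glue on the bench needs its setting time: wind the bench timer's stiff dial clockwise until its pointer stands at the raised tab on the casing, then push the start button down and let it come back up. The light timer stands loose on slippery polished stone, so come down on the dial gently and bear down on it with about 20 N while you turn it, never much over 25 N, and leave the timer where it is and still square on the slab, with everything else on the bench left alone.

Things in the scene. Friction and masses are not known exactly. Their poses are not given: they have to be found in the camera images.
- timer: cream bench timer, loose on the slab, 0.3 kg: casing 120 x 84 mm (x by y), top 42 mm above the slab, on slick feet at x +-46, y +-31 mm. Origin under its centre, x from button end to dial end, z up. Starts square on the slab (axes parallel). Unloaded it spins before the dial gives; with some 20 N (at least 15) pushing down on the dial, the dial turns and the timer stays.
- dial_axis (a point): point where the dial's vertical axis meets the casing's top (timer x = +18 mm); axes as the timer's. The dial's flat round skirt, 64 mm across, turns with it; its upper face, where fingertips may stand, is 10 to 15 mm above this point (the dial sits at a different height on its shaft each time: feel for it). From the skirt rises the grip bar, 46 mm long, 14 wide, 24 tall, centred on the axis
- dial (a joint): dial angle in rad, growing clockwise from above, range 0 to 2.7. The pointer is the white ridge on the skirt at one end of the bar (white line along the bar): at 0 it points along the timer's +y, at pi/2 along its +x, at 2.2 to the raised tab. The dial stays where it is left; turning it takes about 0.2 N m. Pushed down it sinks only 1 mm per 30 N and springs back
- tab (a point): centre of the top of the raised tab, a 6 x 5 mm block 5 mm tall on the casing just outside the dial's skirt, 37 mm from the dial's axis; the only raised mark, the ticks being flat
- start_top (a point): centre of the top of the start button, a round black push button 22 mm across at the timer's other end (timer x = -42 mm), standing 10 mm above the casing's top (52 mm above the slab) when up
- start (a joint): travel of the start button in m: 0 up, grows as it is pushed, stop at 0.005. It counts as pressed beyond 0.003; starts to move at about 1.5 N, fully down takes about 5 N; springs back when released
- slab: fixed polished stone slab under the timer, 220 x 340 x 20 mm (x by y by height), not movable; origin at the centre of its underside, on the bench, its axes along its sides
- spool: thread spool standing on end, 34 mm across, 36 mm tall, on the slab to one side of the timer; origin at the centre of its underside (leave alone)
- jar_cap: white jar cap lying on the slab, 44 mm across, 14 mm tall; origin at the centre of its underside (leave alone)
- glue_jar: closed glue jar, 68 mm across, 105 mm tall; origin at the centre of its underside (leave alone)
- awl: stitching awl lying down, about 135 mm long, 22 mm thick; origin on the bench under its middle (leave alone)
- ruler: flat steel ruler, 28 x 300 x 3 mm, lying on the robot's side of the slab; origin under its middle (leave alone)
- mallet: mallet lying down, about 235 mm long, head 85 mm wide and 48 mm thick; origin on the bench under the middle of its handle (leave alone)
- dividers: steel wing dividers lying flat, about 140 mm long, 14 mm thick; origin on the bench under the middle (leave alone)
- slicker: turned wooden edge slicker standing up, 36 mm across, 75 mm tall; origin at the centre of its underside (leave alone)
There are look-alikes about, which are no part of the job. What is shaped like the timer but orange or turquoise is not meant.

How it is judged:
By the outcome, as a careful person would: the job done as asked, in the order asked, and still so for the second after the job is handed in, with the robot touching nothing.
It also fails if it takes over 69 s, if anything falls off the work surface, if the arm or the gripper's body presses on something with over 40 N, if the wrist force passes 120 N, or if a joint passes its speed limit or range.

## Working session

There is one attempt and no reset: what is moved stays moved. The work goes in short steps, Python scripts to look and compute and a tool call to move; the robot and the scene stay as the last step left them, time stands still between calls to the robot, and variables do not carry over. Pictures are saved under pics/ and viewed, at most 10 in all, crops included, and the job is handed in when it is done.

Besides the shell and the picture viewer there is one more tool, called after "Request:" by a JSON object that holds its "api" and its "payload". drive_tool: Moves the arm, as the interface text tells. Its arguments: {"type":"object","properties":{"rows":{"type":"array"},"force":{"type":"number"}},"required":["rows"]}

```bash
mkdir -p pics; ls; cat > h.py <<'E'
import numpy as np, cv2
from workcell import status, read_camera, workorder, masks_of
from scipy.spatial.transform import Rotation as R
def ray(p,px,Twc):
    u=cv2.undistortPoints(np.array([[px]],float),p["intrinsics"],np.array(p["D"]))[0,0]
    d=Twc[:3,:3]@np.array([u[0],-u[1],-1]); return Twc[:3,3],d
def at(p,px,z,Twc=None):
    o,d=ray(p,px,p["world_from_camera"] if Twc is None else Twc); return o+d*(z-o[2])/d[2]
def wristT(s,p):
    T=np.eye(4);T[:3,:3]=R.from_rotvec(s["tcp_rot"]).as_matrix();T[:3,3]=s["tool_pos"]; return T@np.array(p["mount"])
def proj(p,P,Twc=None):
    T=np.linalg.inv(p["world_from_camera"] if Twc is None else Twc); c=(T[:3,:3]@np.array(P).T).T+T[:3,3]
    c=c*[1,-1,-1]; return cv2.projectPoints(c.reshape(-1,1,3),np.zeros(3),np.zeros(3),p["intrinsics"],np.array(p["D"]))[0][:,0]
def save(n,a): cv2.imwrite("pics/"+n,a[:,:,::-1])
E
python3 - <<'E'
from h import *
s=status.read_state();print(s)
ims=[]
for c in ["scene","side"]:
    p=read_camera(c); save(c+"0.png",p["color"])
    for n in ["timer","dial","tab","start_top","slab"]:
        for m in masks_of(p,n)[:4]:
            ys,xs=np.nonzero(m["mask"]); ct=(xs.mean(),ys.mean())
            print(c,n,round(m["score"],2),m["bbox"],np.round(ct,1),np.round(at(p,ct,0.07)[:2],3))
E
```

```text
pics
{'time': 0.0, 'q': array([ 1.11812219e+00,  2.64759386e-01,  1.60541011e+00, -1.03423009e-05,
        1.27371512e+00, -3.68738755e-02]), 'joint_vel': array([ 0.00073671, -0.00047003,  0.0009351 , -0.00131391, -0.00028951,
       -0.000561  ]), 'joint_torque': array([ 2.01856354e-03, -5.15097463e+01, -3.67325377e+01, -1.56749775e-04,
        1.27483290e-02, -2.44540371e-05]), 'tool_pos': array([0.27230569, 0.61681105, 0.22993835]), 'tcp_rot': array([-0.64832491, -3.07340816,  0.00349605]), 'wrist_force': array([ 0.89125   ,  0.20683574, -0.10009445]), 'torque': array([0.00378263, 0.02780551, 0.02749217]), 'grip_force': 0.0, 'width': 1.002886621744901}
scene timer 0.9 [150.2, 205.2, 189.4, 247.1] [169.  225.4] [ 0.313 -0.29 ]
scene timer 0.7 [281.9, 319.3, 338.6, 386.4] [309.3 352.2] [ 0.809 -0.23 ]
scene timer 0.58 [260.7, 198.2, 309.0, 246.1] [285.4 221.5] [ 0.517 -0.053]
scene dial 0.88 [299.6, 330.5, 326.9, 358.9] [313.9 342.6] [ 0.801 -0.209]
scene dial 0.69 [277.6, 210.3, 303.1, 230.7] [287.7 221.1] [ 0.521 -0.048]
scene dial 0.63 [158.9, 204.9, 181.0, 226.3] [167.7 214.3] [
[... 807 characters left out ...]
[463.6 280.2] [ 0.786 -0.224]
side dial 0.55 [174.0, 316.3, 210.5, 353.2] [192.4 336.1] [ 0.268 -0.29 ]
side tab 0.98 [433.2, 266.8, 502.5, 328.7] [466.  295.9] [ 0.776 -0.262]
side tab 0.9 [281.8, 213.5, 336.9, 259.7] [311.1 239.6] [ 0.5   -0.073]
side tab 0.84 [162.3, 315.8, 241.0, 388.2] [202.1 350.5] [ 0.287 -0.321]
side tab 0.25 [287.7, 227.4, 298.1, 235.1] [292.2 231.2] [ 0.461 -0.041]
side start_top 0.59 [285.2, 228.3, 299.2, 235.5] [291.9 231.6] [ 0.46  -0.042]
side start_top 0.45 [210.6, 350.1, 224.9, 361.2] [217.1 353.4] [ 0.312 -0.329]
side slab 0.96 [257.6, 194.9, 364.9, 300.3] [311.8 249.7] [ 0.498 -0.104]
side slab 0.27 [287.7, 227.5, 297.4, 237.1] [292.2 231.2] [ 0.461 -0.041]
```

```bash
python3 - <<'E'
import cv2
a=cv2.imread("pics/scene0.png")[120:320,180:420]; b=cv2.imread("pics/side0.png")[160:330,220:400]
f=lambda x,s:cv2.resize(x,None,fx=s,fy=s,interpolation=cv2.INTER_CUBIC)
import numpy as np
a=f(a,1.65*1);b=cv2.resize(b,(390,368)); a=cv2.resize(a,(400,333))
a=f(cv2.imread("pics/scene0.png")[150:300,220:380],2.5); b=f(cv2.imread("pics/side0.png")[170:320,240:400],2.5)
cv2.imwrite("pics/c0.png",np.hstack([a,b]))
E
```

```text
(no output)
```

View pics/c0.png

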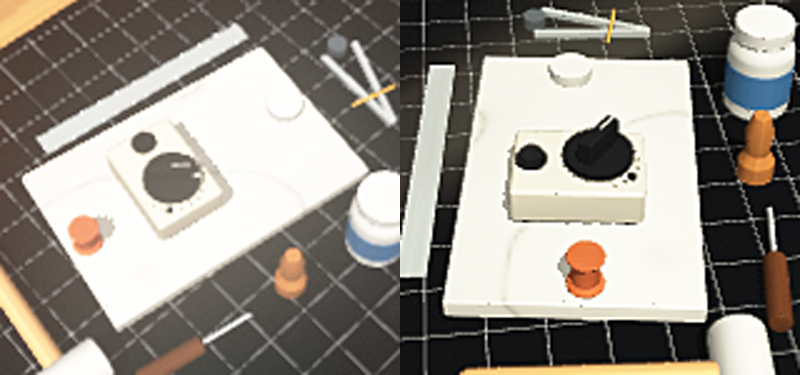

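View pics/scene0.png

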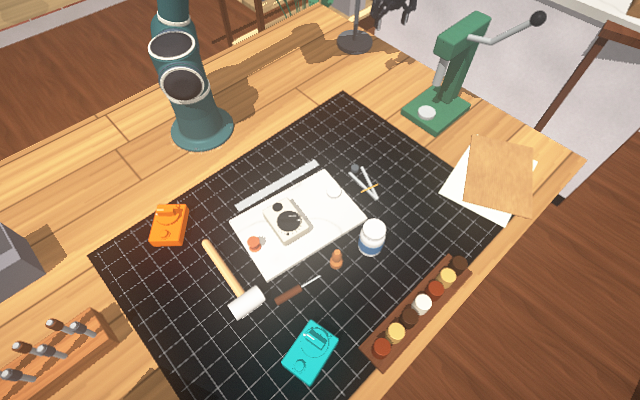

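Request:
{"api": "drive_tool", "payload": {"rows": [[0,0,0,-0.022,-0.026,-0.01,1],[0,0,0,-0.022,-0.026,-0.01,1],[0,0,0,-0.022,-0.026,-0.01,1],[0,0,0,-0.022,-0.026,-0.01,1],[0,0,0,-0.022,-0.026,-0.01,1],[0,0,0,-0.022,-0.026,-0.01,1],[0,0,0,-0.022,-0.026,-0.01,1],[0,0,0,-0.022,-0.026,-0.01,1]]}}

```text
time: 1.27
tool_pos: [0.3497, 0.3546, 0.312]
tcp_rot: [0.648, 3.074, 0.001]
wrist_force: [-0.1, -0.1, -0.3]
width: 0.999
grip_force: 0.0
```

Request:
{"api": "drive_tool", "payload": {"rows": [[0,0,0,-0.022,-0.026,0,0.3],[0,0,0,-0.022,-0.026,0,0.3],[0,0,0,-0.022,-0.026,0,0.3],[0,0,0,-0.022,-0.026,0,0.3],[0,0,0,-0.022,-0.026,0,0.3],[0,0,0,-0.022,-0.026,0,0.3],[0,0,0,-0.022,-0.026,0,0.3],[0,0,0,-0.022,-0.026,0,0.3]]}}

```text
time: 1.93
tool_pos: [0.4267, 0.0931, 0.3117]
tcp_rot: [0.648, 3.073, 0.001]
wrist_force: [-0.2, -0.2, 0.0]
width: 0.301
grip_force: 0.0
```

Request:
{"api": "drive_tool", "payload": {"rows": [[0,0,0,-0.022,-0.026,0,0.3],[0,0,0,-0.022,-0.026,0,0.3],[0,0,0,-0.022,-0.026,0,0.3],[0,0,0,-0.022,-0.026,0,0.3],[0,0,0,0,0,0,0.3],[0,0,0,0,0,0,0.3]]}}

```text
time: 2.43
tool_pos: [0.4652, -0.0374, 0.3113]
tcp_rot: [-0.654, -3.072, -0.0]
wrist_force: [0.2, 0.1, 0.0]
width: 0.299
grip_force: 0.0
```

```bash
python3 - <<'E'
from h import *
s=status.read_state();p=read_camera("wrist"); save("w0.png",p["color"])
print({k:np.round(s[k],3) for k in ["time","q","tool_pos","tcp_rot","wrist_force","width"]}); print(np.round(p["mount"],3),p["intrinsics"])
T=wristT(s,p)
for n,z in [("timer",.06),("dial",.075),("tab",.067),("start_top",.072),("slab",.02)]:
    for m in masks_of(p,n)[:3]:
        ys,xs=np.nonzero(m["mask"]); ct=(xs.mean(),ys.mean())
        print(n,round(m["score"],2),m["bbox"],np.round(ct,1),np.round(at(p,ct,z,T)[:2],4))
E
```

```text
{'time': np.float64(2.433), 'q': array([-0.134, -0.18 ,  1.92 ,  0.   ,  1.402, -1.285]), 'tool_pos': array([ 0.465, -0.037,  0.311]), 'tcp_rot': array([-0.654, -3.072, -0.   ]), 'wrist_force': array([0.21 , 0.055, 0.019]), 'width': np.float64(0.299)}
[[ 0.001  0.958  0.286  0.072]
 [ 1.    -0.001 -0.     0.   ]
 [-0.     0.286 -0.958 -0.142]
 [ 0.     0.     0.     1.   ]] [[356.1540215    0.         320.25559192]
 [  0.         356.1540215  201.16524344]
 [  0.           0.           1.        ]]
timer 0.66 [304.8, 361.8, 321.3, 371.4] [312.7 367. ] [ 0.7187 -0.1613]
timer 0.65 [22.1, 43.2, 115.1, 160.7] [69.  99.1] [ 0.2861 -0.262 ]
timer 0.6 [281.1, 132.6, 372.5, 246.8] [328.4 189.5] [ 0.4982 -0.0416]
dial 0.9 [306.5, 185.5, 364.2, 240.9] [333.6 211. ] [ 0.5196 -0.045 ]
dial 0.86 [22.9, 56.9, 85.1, 113.5] [56.9 84.9] [ 0.272  -0.2566]
tab 0.86 [280.7, 137.3, 375.7, 250.1] [328.3 189.5] [ 0.4964 -0.0411]
tab 0.73 [300.3, 356.0, 324.8, 373.5] [313.1 366.8] [ 0.7129 -0.1579]
tab 0.58 [22.1, 39.3, 117.0, 160.1] [69. 99.] [ 0.2881 -0.2574]
start_top 0.73 [45.5, 130.8, 63.4, 145.9] [ 53.  135.9] [ 0.3143 -0.2942]
start_top 0.49 [280.5, 132.5, 373.1, 246.7] [328.5 189.3] [ 0.495  -0.0404]
slab 0.61 [200.7, 56.3, 499.1, 274.6] [368.1 162. ] [0.496  0.0138]
slab 0.44 [448.9, 120.0, 486.2, 154.2] [467.7 137.4] [0.517  0.1373]
```

View pics/w0.png

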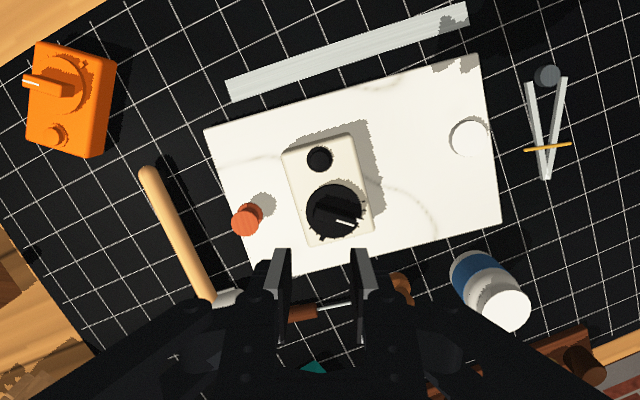

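```bash
cat > dial.py <<'E'
from h import *
def look(name,z_s=0.0745):
    s=status.read_state();p=read_camera("wrist"); T=wristT(s,p); g=p["color"]
    out={"T":T,"p":p,"s":s}
    m=[k for k in masks_of(p,"slab") if k["score"]>.5]
    if m:
        c=max(cv2.findContours(m[0]["mask"].astype(np.uint8),0,2)[0],key=cv2.contourArea)[:,0]
        w=np.array([at(p,q,.02,T)[:2] for q in c]).astype(np.float32)
        out["slab"]=cv2.minAreaRect(w); print("slab",out["slab"])
    for d in masks_of(p,"dial")+masks_of(p,"start_top"):
        ys,xs=np.nonzero(d["mask"]); w=at(p,(xs.mean(),ys.mean()),z_s,T)
        if np.hypot(w[0]-.5,w[1]+.04)<.08 and len(xs)<15000: print(np.round(d["bbox"]),len(xs),np.round(w,4))
    save(name+".png",g); return out
E
python3 - <<'E'
from dial import *
o=look("w1"); p,T=o["p"],o["T"]
g=p["color"]; 
dark=(g.max(2)<75).astype(np.uint8)
n,l,st,ce=cv2.connectedComponentsWithStats(dark[125:252,275:380])
for i in range(1,n):
    if st[i,4]>60: print(st[i],ce[i]+[275,125],at(p,ce[i]+[275,125],.0745,T))
# slab corner poly
white=cv2.morphologyEx(((g.min(2)>150)).astype(np.uint8),cv2.MORPH_CLOSE,np.ones((5,5)))
cv2.imwrite("pics/w1c.png",cv2.resize(g[125:255,270:385,::-1],None,fx=4.5,fy=4.5,interpolation=cv2.INTER_CUBIC))
for a,b in [((204,128),(479,55)),((479,55),(502,222))]:
    A,B=at(p,a,.02,T),at(p,b,.02,T); d=B-A; print(A,B,np.linalg.norm(d),np.degrees(np.arctan2(d[1],d[0])))
E
```

```text
slab ((0.5094539523124695, -0.004544854164123535), (0.3392178416252136, 0.21983669698238373), 81.46732330322266)
[304. 186. 362. 242.] 2403 [ 0.5195 -0.045   0.0745]
[311. 149. 328. 172.] 309 [ 0.4606 -0.0362  0.0745]
[308. 150. 328. 174.] 320 [ 0.4607 -0.0365  0.0745]
[ 30  23  25  25 502] [316.97609562 159.94422311] [ 0.45923005 -0.03590091  0.0745    ]
[  29   60   59   56 2301] [330.51195133 211.41720991] [ 0.51862003 -0.04551312  0.0745    ]
[ 0.37691898 -0.14947516  0.02      ] [0.42973141 0.1819937  0.02      ] 0.3356497497442693 80.94724164940095
[0.42973141 0.1819937  0.02      ] [0.6405063  0.15042608 0.02      ] 0.21312570393198066 -8.517842224088556
```

View pics/w1c.png

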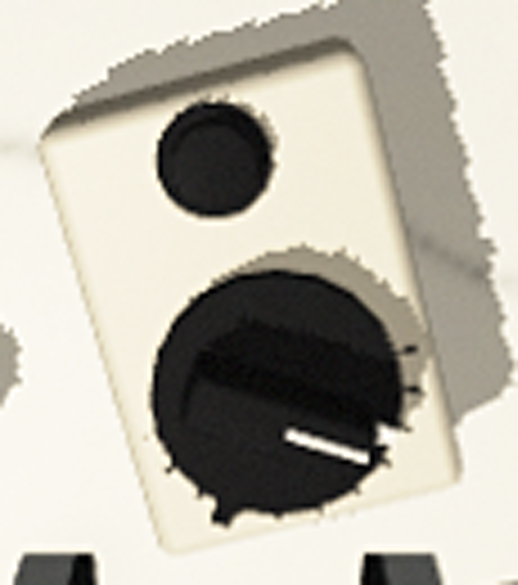

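Request:
{"api": "drive_tool", "payload": {"rows": [[0,0,7.16,0,0,0,0.5],[0,0,7.16,0,0,0,0.5],[0,0,7.16,0,0,0,0.5],[0,0,7.16,0,0,0,0.5],[0,0,7.16,0,0,0,0.5],[0,0,7.16,0,0,0,0.5],[0,0,7.16,0,0,0,0.5],[0,0,7.16,0,0,0,0.5]]}}

```text
time: 3.6
tool_pos: [0.4651, -0.0357, 0.3113]
tcp_rot: [2.049, 2.381, 0.0]
wrist_force: [0.2, -0.1, 0.6]
width: 0.502
grip_force: 0.0
```

Request:
{"api": "drive_tool", "payload": {"rows": [[0,0,7.16,0,0,0,0.5],[0,0,7.16,0,0,0,0.5],[0,0,7.16,0,0,0,0.5],[0,0,7.16,0,0,0,0.5],[0,0,7.16,0,0,0,0.5],[0,0,7.16,0,0,0,0.5],[0,0,7.16,0,0,0,0.5],[0,0,0,0,0,0,0.5]]}}

```text
time: 4.27
tool_pos: [0.4651, -0.0357, 0.3113]
tcp_rot: [2.863, 1.293, 0.0]
wrist_force: [0.8, -0.2, -0.3]
width: 0.5
grip_force: 0.0
```

Request:
{"api": "drive_tool", "payload": {"rows": [[0,0,0,0.006,0.009,0.024,0.5],[0,0,0,0.006,0.009,0.024,0.5],[0,0,0,0.006,0.009,0.024,0.5],[0,0,0,0.006,0.009,0.024,0.5],[0,0,0,0.004,0.01,0.024,0.5],[0,0,0,0,0,0,0.5],[0,0,0,0,0,0,0.5]]}}

```text
time: 4.85
tool_pos: [0.5169, -0.0449, 0.1898]
tcp_rot: [-2.857, -1.3, 0.006]
wrist_force: [0.1, -0.7, -0.3]
width: 0.502
grip_force: 0.0
```

```bash
python3 - <<'E'
from dial import *
o=look("w2"); s=o["s"]; print({k:np.round(s[k],4) for k in ["time","q","tool_pos","tcp_rot","wrist_force","width"]})
E
```

```text
slab ((0.5104740262031555, -0.0042523592710494995), (0.3391299247741699, 0.21905358135700226), 81.68626403808594)
[282. 154. 370. 237.] 5534 [ 0.5219 -0.0451  0.0745]
[249. 215. 276. 245.] 569 [ 0.4642 -0.0356  0.0745]
{'time': np.float64(4.85), 'q': array([-1.3470e-01,  1.6000e-03,  1.9780e+00,  1.0000e-04,  1.1664e+00,
        5.8230e-01]), 'tool_pos': array([ 0.5169, -0.0449,  0.1898]), 'tcp_rot': array([-2.8575, -1.2997,  0.0058]), 'wrist_force': array([ 0.1305, -0.7333, -0.2784]), 'width': np.float64(0.5016)}
```

View pics/w2.png

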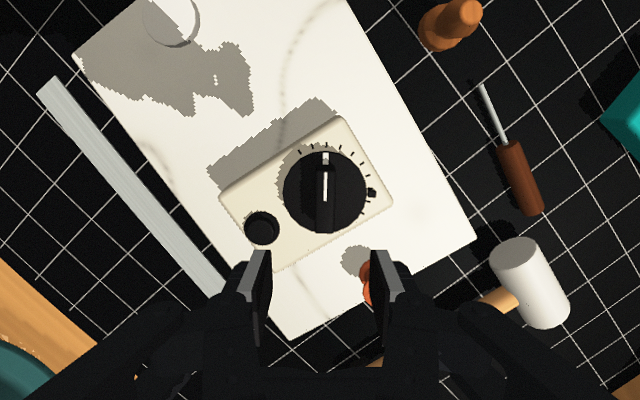

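```bash
cat > meas.py <<'E'
from h import *
def meas(p,T,roi,zs=.0745,thr=75):
    x0,y0,x1,y1=roi; g=p["color"]
    n,l,st,ce=cv2.connectedComponentsWithStats((g.max(2)<thr).astype(np.uint8)[y0:y1,x0:x1])
    for i in range(1,n):
        if st[i,4]>150:
            c=max(cv2.findContours((l==i).astype(np.uint8),0,2)[0],key=cv2.contourArea)[:,0]
            h=cv2.convexHull(c)[:,0]
            for z in ((.072,.077) if st[i,4]>1200 else (.072,)):
                w=np.array([at(p,q+[x0,y0],z,T)[:2] for q in h])*1000
                # robust circle fit
                from scipy.optimize import least_squares
                f=least_squares(lambda v:np.hypot(*(w-v[:2]).T)-v[2],[*w.mean(0),20],loss="soft_l1")
                print("circle z",z,np.round(f.x,1),"area",st[i,4])
def line(p,T,roi,z=.0985,thr=190):
    x0,y0,x1,y1=roi; g=p["color"][y0:y1,x0:x1]
    ys,xs=np.nonzero(g.min(2)>thr)
    w=np.array([at(p,(x+x0,y+y0),z,T)[:2] for x,y in zip(xs,ys)]).astype(np.float32)
    v=cv2.fitLine(w,2,0,.01,.01).ravel(); a=np.degrees(np.arctan2(v[1],v[0]))
    print("line n",len(xs),"dir",a,"mid",np.round(w.mean(0)*1000,1),"px",xs.min()+x0,xs.max()+x0,ys.min()+y0,ys.max()+y0); return a
E
python3 - <<'E'
from meas import *
s=status.read_state();p=read_camera("wrist");T=wristT(s,p)
print(np.round(T[:3,3],3))
meas(p,T,(230,140,385,245)); line(p,T,(316,170,334,208))
Rm=R.from_rotvec(s["tcp_rot"]).as_matrix(); print("tool y dir",np.degrees(np.arctan2(Rm[1,1],Rm[0,1])),Rm[:,2])
cv2.imwrite("pics/w2c.png",cv2.resize(p["color"][140:245,225:385,::-1],None,fx=5,fy=5,interpolation=cv2.INTER_CUBIC))
E
```

```text
[0.567 0.009 0.336]
circle z 0.072 [521.  -46.   31.9] area 5005
circle z 0.077 [521.8 -44.9  31.3] area 5005
circle z 0.072 [465.  -35.2  13.8] area 900
line n 56 dir 48.94414 mid [528.8 -37.3] px 321 322 174 201
tool y dir -41.16643023715455 [ 3.24035801e-03 -4.22283854e-04 -9.99994661e-01]
```

View pics/w2c.png

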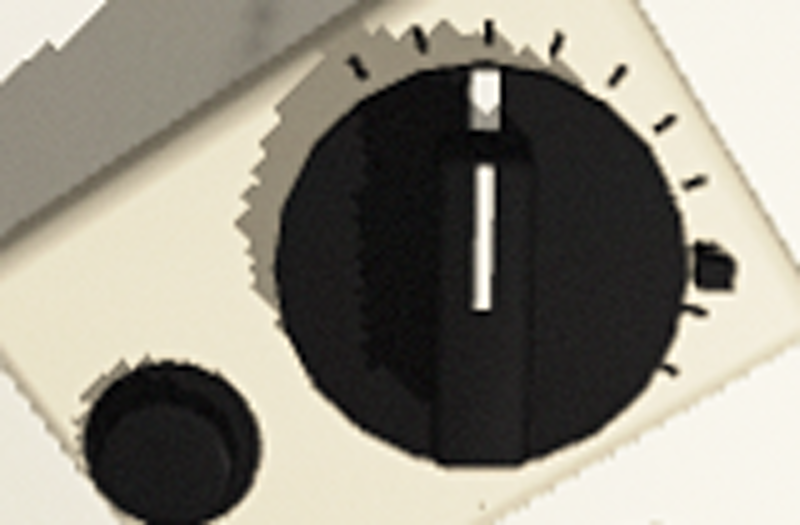

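```bash
python3 - <<'E'
from meas import *
s=status.read_state();p=read_camera("wrist");T=wristT(s,p)
c=at(p,(225+482/5,140+264/5),.0745,T); t=at(p,(225+715/5,140+268/5),.067,T);d=t-np.array([.5213,-.0455,0]); print("tab",t,np.degrees(np.arctan2(d[1],d[0])),np.hypot(d[0],d[1]))
print(s["tool_pos"], s["q"])
q=dict(p); q["color"]=cv2.imread("pics/w1.png")[:,:,::-1]
T1=wristT({"tool_pos":np.array([0.4652,-0.0374,.3113]),"tcp_rot":np.array([-.654,-3.072,0])},p)
meas(q,T1,(275,125,380,252)); line(q,T1,(330,215,357,232))
for c in ["scene","side"]:
    p=read_camera(c)
    for n in ["dial"]:
        for m in masks_of(p,n)[:4]: print(c,m["bbox"],m["score"],np.round(at(p,((m["bbox"][0]+m["bbox"][2])/2,(m["bbox"][1]+m["bbox"][3])/2),.08)[:2],4))
E
```

```text
tab [ 0.54786953 -0.07121172  0.067     ] -44.06000262812467 0.03697340012774973
[ 0.51903731 -0.04518133  0.19341687] [-1.34667698e-01 -2.64789776e-03  1.97518244e+00  4.45196225e-05
  1.16564568e+00  5.83987663e-01]
circle z 0.072 [458.8 -37.3  13.6] area 502
circle z 0.072 [520.  -47.2  32.3] area 2301
circle z 0.077 [518.5 -46.6  31.9] area 2301
line n 47 dir 48.710308 mid [531.7 -33.9] px 334 356 220 231
scene [299.2, 329.7, 325.6, 358.1] 0.95 [ 0.8023 -0.2144]
scene [156.6, 206.8, 180.6, 226.2] 0.68 [ 0.2955 -0.2769]
scene [275.1, 211.6, 300.9, 231.2] 0.64 [ 0.5267 -0.051 ]
side [305.4, 215.7, 329.9, 245.1] 0.98 [ 0.5162 -0.0559]
side [174.0, 317.6, 209.0, 352.7] 0.95 [ 0.2683 -0.2952]
side [449.8, 270.1, 481.8, 295.3] 0.9 [ 0.7825 -0.2388]
```

Request:
{"api": "drive_tool", "payload": {"rows": [[0,0,0,0,0.0017,0.02,0.3],[0,0,0,0,0,0.02,0.25],[0,0,0,0,0,0.02,0.25],[0,0,0,0,0,0.02,0.25],[0,0,0,0,0,0.012,0.25],[0,0,0,0,0,0,0.25],[0,0,0,0,0,0,0.25],[0,0,0,0,0,0,0.25]], "force": 20}}

```text
time: 6.02
tool_pos: [0.5204, -0.0464, 0.1004]
tcp_rot: [2.86, 1.297, 0.002]
wrist_force: [0.0, -0.1, -0.7]
width: 0.248
grip_force: 0.0
```

```bash
python3 - <<'E'
from meas import *
read_camera("scene");read_camera("scene");s=status.read_state();print({k:np.round(s[k],4) for k in ["time","tool_pos","tcp_rot","wrist_force","torque","width"]})
p=read_camera("wrist")
cv2.imwrite("pics/w3.png",p["color"][:,:,::-1])
E
```

```text
{'time': np.float64(6.1167), 'tool_pos': array([ 0.5208, -0.0465,  0.1009]), 'tcp_rot': array([2.8598, 1.2966, 0.0039]), 'wrist_force': array([ 0.8723, -0.9575, -0.1932]), 'torque': array([ 0.0156, -0.0265,  0.0332]), 'width': np.float64(0.2507)}
```

View pics/w3.png

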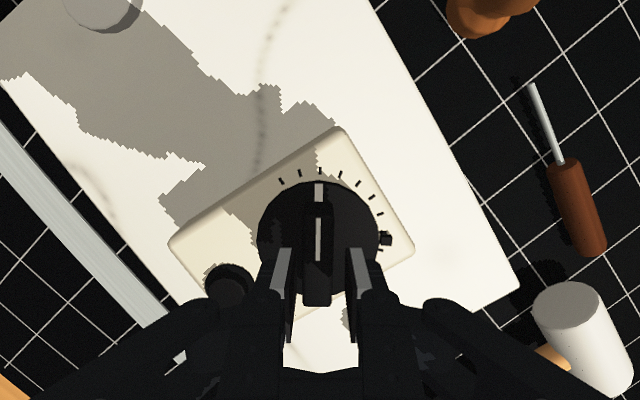

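Request:
{"api": "drive_tool", "payload": {"rows": [[0,0,0,0,0,0.006,0.25],[0,0,0,0,0,0.006,0.25],[0,0,0,0,0,0.006,0.25],[0,0,0,0,0,0.004,0.25],[0,0,0,0,0,0,0.25],[0,0,0,0,0,0,0.25],[0,0,0,0,0,0,0.25]]}}

```text
time: 6.75
tool_pos: [0.5195, -0.0463, 0.0772]
tcp_rot: [-2.861, -1.297, 0.0]
wrist_force: [0.0, 0.2, 0.3]
width: 0.248
grip_force: 0.0
```

Request:
{"api": "drive_tool", "payload": {"rows": [[0,0,0,0,0,0.0004,0.25],[0,0,0,0,0,0.0004,0.25],[0,0,0,0,0,0,0.25]]}}

```text
time: 7.0
tool_pos: [0.5196, -0.0463, 0.0766]
tcp_rot: [2.861, 1.297, 0.0]
wrist_force: [0.2, -0.3, 0.2]
width: 0.251
grip_force: 0.0
```

Request:
{"api": "drive_tool", "payload": {"rows": [[0,0,0,0,0,0.0004,0.25],[0,0,0,0,0,0.0003,0.25],[0,0,0,0,0,0,0.25]]}}

```text
time: 7.25
tool_pos: [0.5194, -0.0463, 0.0758]
tcp_rot: [2.861, 1.297, 0.0]
wrist_force: [0.2, 0.2, 0.4]
width: 0.251
grip_force: 0.0
```

Request:
{"api": "drive_tool", "payload": {"rows": [[0,0,0,0,0,0.0004,0.25],[0,0,0,0,0,0.0003,0.25],[0,0,0,0,0,0,0.25]]}}

```text
time: 7.5
tool_pos: [0.5194, -0.0463, 0.075]
tcp_rot: [-2.861, -1.297, 0.0]
wrist_force: [-1.2, 0.7, -1.1]
width: 0.248
grip_force: 0.0
```

Request:
{"api": "drive_tool", "payload": {"rows": [[0,0,0,0,0,0.0004,0.25],[0,0,0,0,0,0.0003,0.25],[0,0,0,0,0,0,0.25]]}}

```text
time: 7.75
tool_pos: [0.5195, -0.0463, 0.0745]
tcp_rot: [2.861, 1.297, 0.0]
wrist_force: [0.8, 0.4, 0.2]
width: 0.249
grip_force: 0.2
```

Request:
{"api": "drive_tool", "payload": {"rows": [[0,0,0,0,0,0.0004,0.25],[0,0,0,0,0,0.0003,0.25],[0,0,0,0,0,0,0.25]]}}

```text
time: 8.0
tool_pos: [0.5196, -0.0463, 0.0743]
tcp_rot: [2.861, 1.297, 0.0]
wrist_force: [-0.8, -0.1, 5.1]
width: 0.246
grip_force: 2.4
```

Request:
{"api": "drive_tool", "payload": {"rows": [[0,0,0,0,0,0.0002,0.21],[0,0,0,0,0,0,0.2],[0,0,0,0,0,0,0.19],[0,0,0,0,0,0,0.19]]}}

```text
time: 8.33
tool_pos: [0.52, -0.0463, 0.0744]
tcp_rot: [2.861, 1.297, 0.002]
wrist_force: [-1.3, 0.6, 5.2]
width: 0.194
grip_force: 2.9
```

Request:
{"api": "drive_tool", "payload": {"rows": [[0,0,0,0,0,0,0.18],[0,0,0,0,0,0,0.18],[0,0,0,0,0,0,0.18]]}}

```text
time: 8.58
tool_pos: [0.52, -0.0463, 0.0744]
tcp_rot: [2.861, 1.297, 0.002]
wrist_force: [-2.6, -0.2, 7.0]
width: 0.183
grip_force: 3.0
```

Request:
{"api": "drive_tool", "payload": {"rows": [[0,0,0,-0.0002,-0.0004,0,0.18],[0,0,0,0,0,0,0.18],[0,0,0,0,0,0,0.18],[0,0,0,0,0,0,0.18]]}}

```text
time: 8.92
tool_pos: [0.5199, -0.0462, 0.0744]
tcp_rot: [2.861, 1.297, 0.002]
wrist_force: [-0.4, 0.9, 5.6]
width: 0.181
grip_force: 2.9
```

Request:
{"api": "drive_tool", "payload": {"rows": [[0,0,0,0,0,0.0003,0.18],[0,0,0,0,0,0.0003,0.18],[0,0,0,0,0,0,0.18],[0,0,0,0,0,0,0.18]]}}

```text
time: 9.25
tool_pos: [0.5199, -0.0462, 0.0743]
tcp_rot: [2.861, 1.297, 0.002]
wrist_force: [-1.8, 0.6, 8.5]
width: 0.182
grip_force: 4.4
```

Request:
{"api": "drive_tool", "payload": {"rows": [[0,0,0,0,0,0.0004,0.18],[0,0,0,0,0,0.0004,0.18],[0,0,0,0,0,0.0004,0.18],[0,0,0,0,0,0,0.18],[0,0,0,0,0,0,0.18]]}}

```text
time: 9.67
tool_pos: [0.52, -0.0463, 0.074]
tcp_rot: [2.861, 1.297, 0.002]
wrist_force: [-4.9, 1.1, 14.9]
width: 0.178
grip_force: 7.5
```

Request:
{"api": "drive_tool", "payload": {"rows": [[0,0,0,-0.0004,-0.0007,0,0.18],[0,0,0,0,0,0.0004,0.18],[0,0,0,0,0,0.0002,0.18],[0,0,0,0,0,0,0.18],[0,0,0,0,0,0,0.18]]}}

```text
time: 10.08
tool_pos: [0.52, -0.0462, 0.0739]
tcp_rot: [2.86, 1.297, 0.004]
wrist_force: [-3.1, 1.2, 16.9]
width: 0.18
grip_force: 8.1
```

Request:
{"api": "drive_tool", "payload": {"rows": [[0,0,0,-0.0003,-0.0005,0.0002,0.18],[0,0,0,-0.0002,-0.0005,0.0003,0.18],[0,0,0,0,0,0.0003,0.18],[0,0,0,0,0,0,0.18],[0,0,0,0,0,0,0.18]]}}

```text
time: 10.5
tool_pos: [0.52, -0.0462, 0.0739]
tcp_rot: [2.858, 1.296, 0.007]
wrist_force: [-3.7, 2.2, 17.7]
width: 0.184
grip_force: 9.0
```

```bash
cat > st.py <<'E'
from h import *
F=[];Q=[];P=[]
for i in range(5):
    read_camera("scene"); s=status.read_state(); F.append(np.r_[s["wrist_force"],s["torque"]]);P.append(s["tool_pos"])
F=np.array(F);Rm=R.from_rotvec(s["tcp_rot"]).as_matrix()
print(s["time"],"F",np.round(F.mean(0),2),"sd",np.round(F.std(0),2),"tool F",np.round(Rm.T@F[:,:3].mean(0),2),"tool M",np.round(Rm.T@F[:,3:].mean(0),3))
print("pos",np.round(np.mean(P,0),5),"w",s["width"],"ydir",np.degrees(np.arctan2(Rm[1,1],Rm[0,1])),"z",np.round(Rm[:,2],4),"q6",s["q"][5])
E
python3 st.py
```

```text
10.75 F [-3.05  0.07 18.05  0.06  0.61 -0.  ] sd [0.42 0.59 0.49 0.03 0.02 0.03] tool F [ -1.91  -2.26 -18.06] tool M [ 0.5   -0.354  0.   ]
pos [ 0.51995 -0.04621  0.07385] w 0.18189260277298092 ydir -41.22096650878781 z [ 5.4e-03 -9.0e-04 -1.0e+00] q6 0.5832742548536853
```

Request:
{"api": "drive_tool", "payload": {"rows": [[0,0,0,-0.0005,-0.0005,0,0.18],[0,0,0,-0.0005,-0.0005,0,0.18],[0,0,0,0,0,0,0.18]]}}

```text
time: 11.0
tool_pos: [0.5199, -0.0462, 0.074]
tcp_rot: [2.858, 1.295, 0.012]
wrist_force: [0.6, 1.3, 15.1]
width: 0.182
grip_force: 7.4
```

```bash
python3 st.py
```

```text
11.25 F [ 1.400e-01  6.300e-01  1.475e+01  1.700e-01 -1.000e-02  1.000e-02] sd [0.29 0.6  0.45 0.02 0.01 0.02] tool F [  0.63  -0.21 -14.75] tool M [ 0.11   0.135 -0.005]
pos [ 0.51985 -0.04622  0.074  ] w 0.17665547680888535 ydir -41.229728756597495 z [ 8.2e-03 -8.0e-04 -1.0e+00] q6 0.5827087826539696
```

Request:
{"api": "drive_tool", "payload": {"rows": [[0,0,0,-0.0003,-0.0003,0.0005,0.18],[0,0,0,-0.0002,-0.0002,0.0005,0.18],[0,0,0,-0.0002,-0.0002,0.0004,0.18],[0,0,0,0,0,0,0.18],[0,0,0,0,0,0,0.18]]}}

```text
time: 11.67
tool_pos: [0.5199, -0.0463, 0.0738]
tcp_rot: [2.857, 1.295, 0.014]
wrist_force: [-0.7, 1.2, 18.8]
width: 0.179
grip_force: 10.0
```

```bash
python3 st.py
```

```text
11.9167 F [-0.34  1.58 20.08  0.28  0.12  0.  ] sd [0.28 0.31 0.49 0.04 0.02 0.02] tool F [  1.09  -1.14 -20.08] tool M [0.277 0.131 0.001]
pos [ 0.51986 -0.04625  0.07378] w 0.18132396171834497 ydir -41.23353768238446 z [ 1.020e-02 -8.000e-04 -9.999e-01] q6 0.5822820574279858
```

Request:
{"api": "drive_tool", "payload": {"rows": [[0,0,1,0.0004,-0.0004,0,0.18],[0,0,2,0,0,0,0.18],[0,0,2,0,0,0,0.18],[0,0,2,0,0,0,0.18],[0,0,0,0,0,0,0.18]]}}

```text
time: 12.33
tool_pos: [0.5195, -0.0463, 0.0737]
tcp_rot: [2.931, 1.117, 0.013]
wrist_force: [-2.0, -0.6, 20.5]
width: 0.178
grip_force: 13.1
```

```bash
python3 st.py
```

```text
12.5833 F [-1.32 -0.29 20.56 -0.05  0.27  0.12] sd [0.43 0.52 0.56 0.01 0.04 0.02] tool F [ -1.06  -0.51 -20.57] tool M [ 0.143 -0.238 -0.126]
pos [ 0.51948 -0.04626  0.07374] w 0.18101971114099674 ydir -48.19160837889891 z [ 0.0094 -0.0018 -1.    ] q6 0.7052768881666612
```

Request:
{"api": "drive_tool", "payload": {"rows": [[0,0,2,-0.0002,-0.0003,0,0.18],[0,0,2,0,0,0,0.18],[0,0,2,0,0,0,0.18],[0,0,2,0,0,0,0.18],[0,0,2,0,0,0,0.18],[0,0,2,0,0,0,0.18],[0,0,0,0,0,0,0.18]]}}

```text
time: 13.17
tool_pos: [0.5192, -0.0461, 0.0737]
tcp_rot: [3.032, 0.805, 0.014]
wrist_force: [-1.5, 0.0, 20.1]
width: 0.181
grip_force: 13.3
```

```bash
python3 st.py
```

```text
13.4167 F [-1.29 -0.82 20.59 -0.07  0.21  0.14] sd [0.77 0.62 0.3  0.01 0.04 0.02] tool F [ -1.37   0.21 -20.6 ] tool M [ 0.043 -0.217 -0.139]
pos [ 0.51922 -0.04614  0.07374] w 0.17737260989428427 ydir -60.193355207753925 z [ 0.0096 -0.0018 -1.    ] q6 0.9148061500635557
```

```bash
python3 - <<'E'
from h import *
p=read_camera("wrist"); w=cv2.resize(p["color"][120:330,150:450],(440,308))
q=read_camera("side"); b=cv2.resize(q["color"][190:290,270:360],(320,308)); save("w4.png",np.hstack([w,b]))
E
```

```text
(no output)
```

View pics/w4.png

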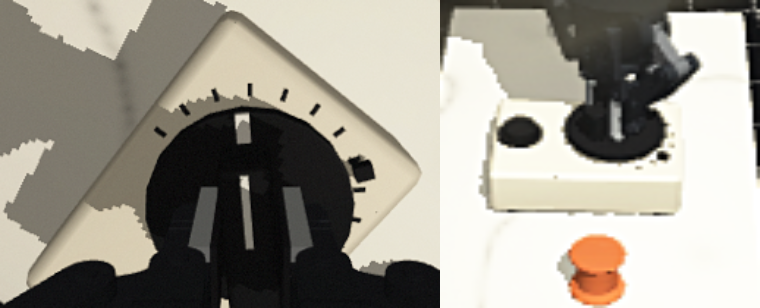

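Request:
{"api": "drive_tool", "payload": {"rows": [[0,0,2.5,-0.0004,-0.0002,0.0002,0.18],[0,0,2.5,0,0,0,0.18],[0,0,2.5,0,0,0,0.18],[0,0,2.5,0,0,0,0.18],[0,0,2.5,0,0,0,0.18],[0,0,2.5,0,0,0,0.18],[0,0,2.5,0,0,0,0.18],[0,0,2.5,0,0,0,0.18]]}}

```text
time: 14.18
tool_pos: [0.519, -0.046, 0.0737]
tcp_rot: [3.128, 0.265, 0.016]
wrist_force: [-0.7, -0.2, 21.4]
width: 0.181
grip_force: 14.5
```

```bash
python3 st.py
```

```text
14.4333 F [-1.07  0.28 21.34  0.06  0.18  0.13] sd [0.34 0.42 0.74 0.02 0.03 0.03] tool F [ -0.79  -0.39 -21.35] tool M [ 0.095 -0.168 -0.126]
pos [ 0.51906 -0.04596  0.07371] w 0.17720418750696976 ydir -80.20240639810721 z [ 0.0102 -0.0015 -0.9999] q6 1.2637320896705795
```

Request:
{"api": "drive_tool", "payload": {"rows": [[0,0,2.5,-0.0002,0,0,0.18],[0,0,2.5,0,0,0,0.18],[0,0,2.5,0,0,0,0.18],[0,0,2.5,0,0,0,0.18],[0,0,2.5,0,0,0,0.18],[0,0,2.5,0,0,0,0.18],[0,0,2.5,0,0,0,0.18],[0,0,2.5,0,0,0,0.18]]}}

```text
time: 15.1
tool_pos: [0.519, -0.0457, 0.0738]
tcp_rot: [3.129, -0.282, 0.017]
wrist_force: [-0.8, 1.7, 20.1]
width: 0.181
grip_force: 14.5
```

```bash
python3 st.py
```

```text
15.35 F [-0.46  1.76 20.72  0.22  0.12  0.13] sd [0.48 0.69 0.29 0.02 0.04 0.03] tool F [ -0.55  -1.66 -20.73] tool M [ 0.195 -0.158 -0.133]
pos [ 0.51898 -0.04573  0.07372] w 0.17921965887198868 ydir -100.20590572683054 z [ 0.0105 -0.001  -0.9999] q6 1.6126805904523527
```

Request:
{"api": "drive_tool", "payload": {"rows": [[0,0,2.5,-0.0001,-0.0006,0,0.18],[0,0,2.5,0,0,0,0.18],[0,0,2.5,0,0,0,0.18],[0,0,2.5,0,0,0,0.18],[0,0,2.5,0,0,0,0.18],[0,0,2.5,0,0,0,0.18],[0,0,2.5,0,0,0,0.18],[0,0,2.5,0,0,0,0.18]]}}

```text
time: 16.02
tool_pos: [0.519, -0.0454, 0.0737]
tcp_rot: [-3.031, 0.821, -0.017]
wrist_force: [-0.5, 0.3, 20.3]
width: 0.18
grip_force: 14.7
```

```bash
python3 st.py; python3 - <<'E'
from h import *
p=read_camera("wrist"); save("w5f.png",p["color"]); w=cv2.resize(p["color"][120:330,170:470],(800,560),interpolation=cv2.INTER_CUBIC)
save("w5.png",w)
E
```

```text
16.2667 F [-4.600e-01  2.100e-01  2.044e+01  1.000e-02  1.100e-01  1.300e-01] sd [0.23 0.4  0.44 0.02 0.02 0.04] tool F [ -0.31  -0.03 -20.44] tool M [-0.046 -0.103 -0.13 ]
pos [ 0.51901 -0.04544  0.07373] w 0.18126562166459995 ydir -120.19843270827081 z [ 0.0104 -0.0016 -0.9999] q6 1.9629613555105827
```

View pics/w5.png

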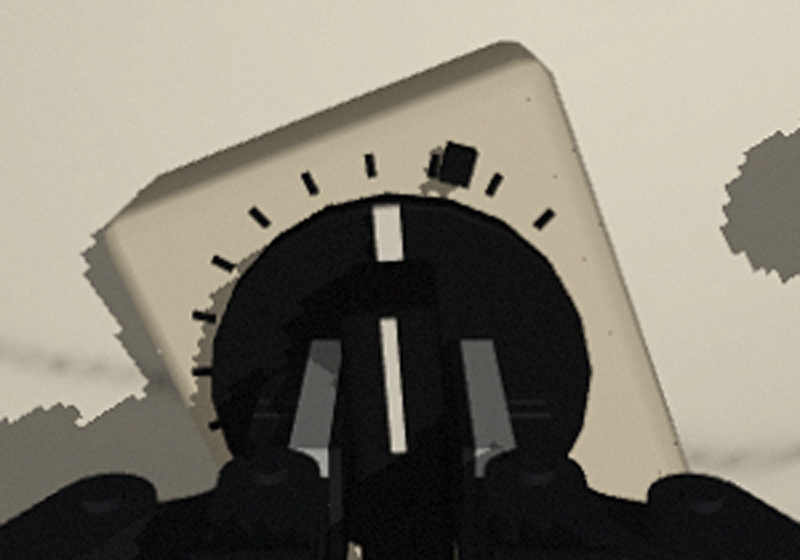

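```bash
cat > ang.py <<'E'
from h import *
from scipy.optimize import least_squares
s=status.read_state();p=read_camera("wrist");T=wristT(s,p)
f=lambda u,z:at(p,(170+u[0]*.375,120+u[1]*.375),z,T)[:2]*1000
def go(arc,tab,ridge,line,edge):
    zs=.0743; w=np.array([f(u,zs) for u in arc])
    c=least_squares(lambda v:np.hypot(*(w-v[:2]).T)-v[2],[*w.mean(0),32]).x; print("centre",np.round(c,2))
    an=lambda d:np.degrees(np.arctan2(d[1],d[0]))
    print("tab",an(f(tab,.067)-c[:2]),np.hypot(*(f(tab,.067)-c[:2])),"ridge",an(f(ridge,zs+.002)-c[:2]),"line",an(f(line[0],zs+.024)-f(line[1],zs+.024)),"edge",an(f(edge[0],.062)-f(edge[1],.062)))
E
python3 - <<'E'
from ang import *
go([(213,370),(240,290),(300,225),(345,202),(430,202),(470,217),(540,270),(576,330),(590,380)],(459,157),(387,225),[(389,320),(398,450)],[(555,80),(690,470)])
E
```

```text
centre [521.98 -46.61  30.62]
tab -45.26505882023614 37.36109918890826 ridge -26.532401403639856 line -26.671805436183103 edge -8.553432909567816
```

Request:
{"api": "drive_tool", "payload": {"rows": [[0,0,2.5,0,0,0,0.18],[0,0,2.5,0,0,0,0.18],[0,0,2.5,0,0,0,0.18],[0,0,2.5,0,0,0,0.18],[0,0,2.5,0,0,0,0.18],[0,0,2.5,0,0,0,0.18],[0,0,2.5,0,0,0,0.18],[0,0,0.5,0,0,0,0.18]]}}

```text
time: 17.03
tool_pos: [0.5191, -0.0453, 0.0737]
tcp_rot: [-2.864, 1.284, -0.016]
wrist_force: [0.5, 0.5, 20.3]
width: 0.178
grip_force: 14.5
```

```bash
python3 st.py; python3 - <<'E'
from h import *
p=read_camera("wrist"); w=cv2.resize(p["color"][120:330,170:470],(800,560),interpolation=cv2.INTER_CUBIC)
save("w6.png",w)
E
```

```text
17.2833 F [-0.18  0.98 20.2   0.13  0.07  0.18] sd [0.57 0.4  0.59 0.04 0.03 0.02] tool F [ -0.68  -0.66 -20.2 ] tool M [ 0.036 -0.148 -0.177]
pos [ 0.5191  -0.04525  0.07373] w 0.18049864967584264 ydir -138.19285364438417 z [ 0.0106 -0.0013 -0.9999] q6 2.276963959178901
```

View pics/w6.png

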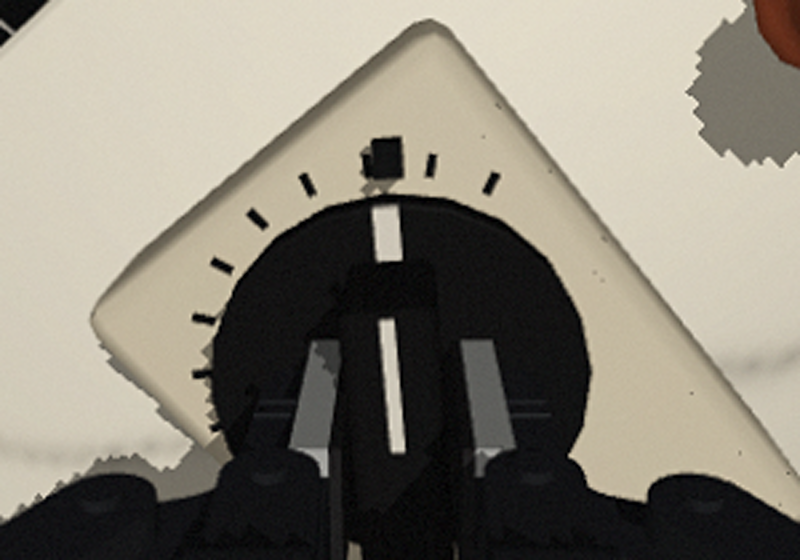

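```bash
python3 - <<'E'
from ang import *
go([(213,370),(240,290),(300,225),(345,202),(430,202),(470,217),(540,270),(576,330),(590,380)],(387,156),(386,225),[(388,320),(397.5,450)],[(500,107),(720,388)])
E
```

```text
centre [521.71 -47.04  30.63]
tab -45.17242475795245 36.25728376738348 ridge -44.23753082054175 line -44.49088314967 edge -9.056952799209604
```

Request:
{"api": "drive_tool", "payload": {"rows": [[0,0,-0.8,0,0,0,0.18],[0,0,-0.8,0,0,0,0.18],[0,0,0,0,0,0,0.18]]}}

```text
time: 17.63
tool_pos: [0.5191, -0.0452, 0.0737]
tcp_rot: [-2.882, 1.242, -0.016]
wrist_force: [0.2, 1.1, 20.7]
width: 0.181
grip_force: 11.5
```

```bash
python3 st.py
```

```text
17.8833 F [-0.6   0.72 20.32  0.11  0.11 -0.11] sd [0.36 0.43 0.21 0.03 0.04 0.02] tool F [ -0.77  -0.2  -20.33] tool M [-0.006 -0.149  0.107]
pos [ 0.51906 -0.04524  0.07373] w 0.17778970297362592 ydir -136.647673774531 z [ 0.0106 -0.001  -0.9999] q6 2.249676213760666
```

Request:
{"api": "drive_tool", "payload": {"rows": [[0,0,0.6,0,0,0,0.18],[0,0,0,0.0005,-0.0003,-0.0007,0.18],[0,0,0,0.0005,-0.0003,-0.0007,0.18],[0,0,0,0.0005,-0.0003,-0.0007,0.18],[0,0,0,0.0005,-0.0003,-0.0007,0.18],[0,0,0,0,0,0,0.18]]}}

```text
time: 18.38
tool_pos: [0.5191, -0.0453, 0.0741]
tcp_rot: [-2.876, 1.258, -0.009]
wrist_force: [0.9, 2.8, 12.3]
width: 0.184
grip_force: 7.9
```

```bash
python3 st.py
```

```text
18.6333 F [ 0.64  2.01 11.57  0.34 -0.09  0.  ] sd [0.47 0.31 0.32 0.04 0.04 0.05] tool F [ -0.99  -1.89 -11.56] tool M [ 0.299 -0.187 -0.002]
pos [ 0.51907 -0.04528  0.07416] w 0.17954367463868776 ydir -137.2384674866227 z [ 0.0062  0.     -1.    ] q6 2.2592317814509384
```

Request:
{"api": "drive_tool", "payload": {"rows": [[0,0,0,-0.0005,-0.0007,0,0.18],[0,0,0,0.0003,-0.0003,-0.0006,0.19],[0,0,0,0.0003,-0.0003,-0.0006,0.2],[0,0,0,0,0,0,0.21],[0,0,0,0,0,0,0.22]]}}

```text
time: 19.05
tool_pos: [0.5192, -0.0448, 0.0743]
tcp_rot: [-2.877, 1.258, -0.007]
wrist_force: [1.2, 0.0, 6.3]
width: 0.22
grip_force: 3.6
```

```bash
python3 st.py
```

```text
19.3 F [ 1.66  0.02  7.26  0.06 -0.28  0.03] sd [0.35 0.33 0.71 0.02 0.04 0.02] tool F [ 1.14 -1.25 -7.25] tool M [ 0.253  0.146 -0.026]
pos [ 0.51921 -0.04478  0.07426] w 0.2178656573405318 ydir -137.22625143204434 z [ 4.5e-03 -5.0e-04 -1.0e+00] q6 2.2610511684318566
```

Now lift gradually, then clear.

Request:
{"api": "drive_tool", "payload": {"rows": [[0,0,0,0.0005,-0.0005,-0.0006,0.23],[0,0,0,0,0,-0.0006,0.25],[0,0,0,0,0,-0.001,0.25],[0,0,0,0,0,-0.002,0.25],[0,0,0,0,0,0,0.25]]}}

```text
time: 19.72
tool_pos: [0.5168, -0.0445, 0.0764]
tcp_rot: [2.878, -1.258, -0.003]
wrist_force: [0.0, -0.4, -0.6]
width: 0.249
grip_force: 0.0
```

```bash
python3 st.py
```

```text
19.9667 F [ 0.27 -0.09  0.12  0.    0.01 -0.01] sd [0.61 0.23 0.55 0.01 0.02 0.02] tool F [ 0.25 -0.14 -0.12] tool M [-0.006 -0.008  0.009]
pos [ 0.51706 -0.04453  0.07638] w 0.251651393804982 ydir -137.2244675038832 z [-8.e-04  1.e-04 -1.e+00] q6 2.2611528590942975
```

Request:
{"api": "drive_tool", "payload": {"rows": [[0,0,0,0,0,-0.02,0.25],[0,0,0,0,0,-0.02,0.25],[0,0,-6.5,0,0,-0.02,0.1],[0,0,-6.5,0,0,-0.02,0],[0,0,-6.5,0,0,-0.02,0],[0,0,-6.5,0,0,-0.01,0],[0,0,-6.5,0,0,0,0],[0,0,-6.2,0,0,0,0]]}}

```text
time: 20.63
tool_pos: [0.5185, -0.0447, 0.1882]
tcp_rot: [3.133, -0.225, 0.004]
wrist_force: [-0.2, 0.4, 0.4]
width: 0.001
grip_force: 0.0
```

Request:
{"api": "drive_tool", "payload": {"rows": [[0,0,0,-0.03,0,0,0],[0,0,0,-0.03,0,0,0],[0,0,0,0,0,0,0],[0,0,0,0,0,0,0],[0,0,0,0,0,0,0]]}}

```text
time: 21.05
tool_pos: [0.4589, -0.0358, 0.1873]
tcp_rot: [3.133, -0.233, 0.002]
wrist_force: [-0.1, -0.9, -0.1]
width: -0.001
grip_force: 0.0
```

```bash
python3 st.py; python3 - <<'E'
from dial import *
from meas import *
o=look("w7");p,T=o["p"],o["T"]; meas(p,T,(200,100,420,260))
save("w7c.png",cv2.resize(p["color"][60:320,160:480],(800,600),interpolation=cv2.INTER_CUBIC))
E
```

```text
21.3 F [ 0.37 -0.02  0.01  0.    0.01  0.01] sd [0.42 0.33 0.35 0.05 0.02 0.02] tool F [ 0.37 -0.04 -0.01] tool M [-0.001 -0.009 -0.011]
pos [ 0.45939 -0.03584  0.18725] w 0.0012446219907299718 ydir -98.52187283841388 z [ 3.e-04 -0.e+00 -1.e+00] q6 1.5876503549521446
slab ((0.5093575716018677, -0.004070714116096497), (0.3375178873538971, 0.21775886416435242), 81.43072509765625)
[311. 177. 336. 208.] 650 [ 0.4631 -0.0374  0.0745]
circle z 0.072 [521.4 -45.4  32.1] area 4182
circle z 0.077 [521.6 -45.5  31.5] area 4182
circle z 0.072 [463.8 -37.1  13.8] area 1031
circle z 0.072 [426.1  57.3  10. ] area 296
circle z 0.072 [421.6  28.3  19.1] area 627
circle z 0.072 [415.5 -30.2  38.6] area 981
circle z 0.072 [412.3 -89.   19.3] area 557
```

View pics/w7c.png

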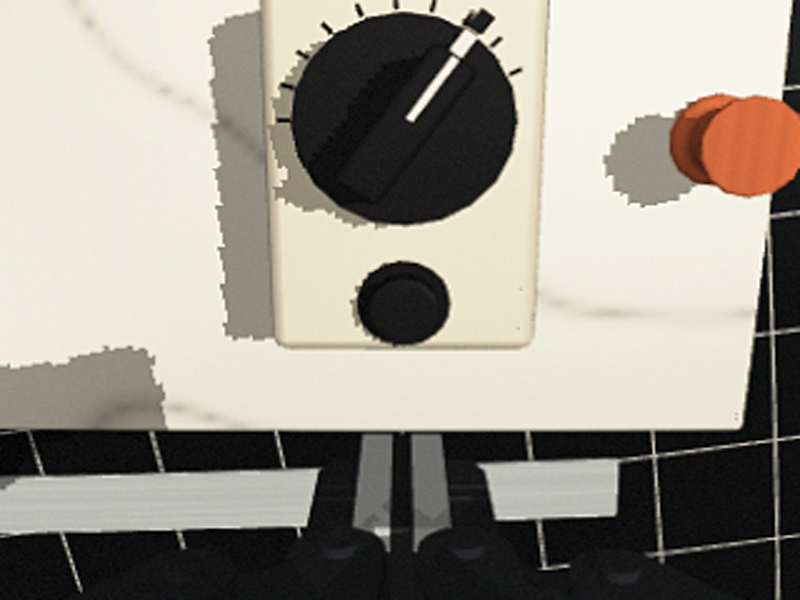

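Request:
{"api": "drive_tool", "payload": {"rows": [[0,0,0,0.003,0.0005,0.02,0],[0,0,0,0,0,0.03,0],[0,0,0,0,0,0.03,0],[0,0,0,0,0,0.02,0],[0,0,0,0,0,0.008,0],[0,0,0,0,0,0,0],[0,0,0,0,0,0,0],[0,0,0,0,0,0,0]]}}

```text
time: 22.17
tool_pos: [0.4628, -0.0369, 0.0805]
tcp_rot: [3.133, -0.233, 0.004]
wrist_force: [1.2, -0.4, -0.2]
width: -0.003
grip_force: 0.0
```

```bash
python3 st.py
```

```text
22.4167 F [ 0.28 -0.03  0.13 -0.01  0.   -0.01] sd [0.35 0.4  0.36 0.02 0.02 0.03] tool F [ 0.28 -0.01 -0.13] tool M [-0.008 -0.     0.005]
pos [ 0.46266 -0.03681  0.08048] w -0.0005533676531201147 ydir -98.52278160343248 z [ 2.3e-03 -3.0e-04 -1.0e+00] q6 1.586471284157264
```

Request:
{"api": "drive_tool", "payload": {"rows": [[0,0,0,0,0,0.004,0],[0,0,0,0,0,0.003,0],[0,0,0,0,0,0.001,0],[0,0,0,-0.0002,0,0.001,0],[0,0,0,-0.0002,0,0.001,0],[0,0,0,-0.0002,0,0.001,0],[0,0,0,0,0,0,0],[0,0,0,0,0,0,0]]}}

```text
time: 23.08
tool_pos: [0.461, -0.0366, 0.0682]
tcp_rot: [3.133, -0.233, 0.001]
wrist_force: [0.2, -0.9, 3.8]
width: 0.0
grip_force: 2.0
```

```bash
python3 st.py
```

```text
23.3333 F [ 0.29  0.14  3.89 -0.   -0.03  0.01] sd [0.33 0.67 0.54 0.05 0.02 0.03] tool F [ 0.27 -0.18 -3.89] tool M [ 0.     0.034 -0.014]
pos [ 0.46094 -0.03658  0.06814] w -0.0010828743725585848 ydir -98.52289870586863 z [ 5.e-04 -1.e-04 -1.e+00] q6 1.5864894335040804
```

Request:
{"api": "drive_tool", "payload": {"rows": [[0,0,0,-0.0002,0,0.0008,0],[0,0,0,-0.0002,0,0.0007,0],[0,0,0,0,0,0,0],[0,0,0,0,0,0,0]]}}

```text
time: 23.67
tool_pos: [0.4608, -0.0366, 0.067]
tcp_rot: [3.133, -0.233, 0.002]
wrist_force: [-0.3, 0.4, 7.4]
width: -0.001
grip_force: 3.7
```

```bash
python3 st.py
```

```text
23.9167 F [-0.61  0.45  7.04  0.    0.03 -0.01] sd [0.34 0.72 0.48 0.03 0.03 0.01] tool F [-0.66 -0.35 -7.04] tool M [-0.002 -0.031  0.012]
pos [ 0.46084 -0.03656  0.06698] w 0.007491106990691873 ydir -98.52344994885685 z [ 1.2e-03 -2.0e-04 -1.0e+00] q6 1.586521655100016
```

At the stop (7 N, z 0.067). Release and retreat.

Request:
{"api": "drive_tool", "payload": {"rows": [[0,0,0,0.0003,0,-0.001,0],[0,0,0,0.0003,0,-0.001,0],[0,0,0,0.0002,0,-0.001,0],[0,0,0,0.0001,0,-0.001,0],[0,0,0,0,0,-0.002,0],[0,0,0,0,0,-0.002,0],[0,0,0,0,0,-0.01,0],[0,0,0,0,0,-0.03,0]]}}

```text
time: 24.58
tool_pos: [0.4565, -0.036, 0.1106]
tcp_rot: [-3.132, 0.234, 0.017]
wrist_force: [0.5, 0.2, -0.9]
width: -0.0
grip_force: 0.0
```

Request:
{"api": "drive_tool", "payload": {"rows": [[0,0,0,0,0,-0.03,0],[0,0,0,0,0,-0.03,0],[0,0,0,0,0,-0.02,0],[0,0,0,0,0,0,0],[0,0,0,0,0,0,0],[0,0,0,0,0,0,0]]}}

```text
time: 25.08
tool_pos: [0.4603, -0.0365, 0.1936]
tcp_rot: [-3.133, 0.233, 0.002]
wrist_force: [0.1, 0.2, -0.2]
width: -0.002
grip_force: 0.0
```

```bash
python3 st.py; python3 - <<'E'
from dial import *
from meas import *
o=look("w8");p,T=o["p"],o["T"]; meas(p,T,(220,60,430,250))
P=o["s"]["tool_pos"]
# pointer white pixels inside skirt disc
c=np.array([.5216,-.0455]); ys,xs=np.mgrid[0:400,0:640]; g=p["color"]
m=[(x,y) for y,x in zip(*np.nonzero(g.min(2)>170))]
w=np.array([at(p,q,.098,T)[:2] for q in m]); k=np.hypot(*(w-c).T)<.019
v=cv2.fitLine(w[k].astype(np.float32),2,0,.01,.01).ravel(); print(k.sum(),np.degrees(np.arctan2(v[1],v[0])))
E
```

```text
25.3333 F [-0.27  0.29  0.15  0.01 -0.    0.  ] sd [0.24 0.67 0.8  0.02 0.03 0.03] tool F [-0.31 -0.25 -0.15] tool M [ 0.015 -0.001 -0.002]
pos [ 0.45988 -0.03645  0.19274] w -0.0015458043744396822 ydir -98.52416064820567 z [-2.8e-03  4.0e-04 -1.0e+00] q6 1.5864831273059343
slab ((0.5094637274742126, -0.003956496715545654), (0.33930519223213196, 0.21947631239891052), 81.1939697265625)
[275.  70. 366. 158.] 6132 [ 0.5205 -0.046   0.0745]
[308. 177. 336. 210.] 656 [ 0.4622 -0.0373  0.0745]
circle z 0.072 [520.  -45.1  31.9] area 5949
circle z 0.077 [520.3 -45.1  31.3] area 5949
circle z 0.072 [462.9 -37.1  13.7] area 983
circle z 0.072 [425.1  28.6  18.9] area 235
circle z 0.072 [415.5 -29.9  38.7] area 434
circle z 0.072 [407.8 -89.1  18.7] area 235
82 -43.683468
```

```bash
python3 -c "
from workcell import workorder; print(workorder.finish_job())"
```

```text
the job is handed in; nothing more can be done
None
```

I wound the dial to the tab, measured within about 1° of it, with the down force at about 20–21 N in every reading. I then pushed the start button to its stop and let it up, and handed the job in at about 25 s. Afterwards the timer measured square and within about 1–2 mm of where it started, though I viewed 11 pictures, one over the limit of 10.

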